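# Press home the arched row of tiles on a key rack

## Robot

A 6-joint arm with a two-finger parallel gripper is mounted at the origin on the work surface. World frame = base frame: x ahead of the robot, y to its left, z up, the work surface at z = 0. Lengths are in m, angles in rad, forces in N, time in s.
With the tool pointing down it reaches from about 0.25 to 0.8 m from the base axis. Payload 8.5 kg.
Tool frame: the origin (TCP) lies between the finger pads, 19 mm behind the fingertips; this is the grasp point; z points along the fingers, y is the line along which they close (so a half turn about z gives the same grasp; the last joint's range is limited). The gripper opens to 85 mm and grips with 20 to 120 N. Pads are 22 mm wide; open, the fingers measure 114 mm over their backs; the gripper's body (76 mm by 85 mm) begins 54 mm behind the grasp point. The pads swing forward as they close: fully open they stand 13 mm farther back than shut.
Start: joints at [1.269, 0.238, -0.013, 1.319, 0, 1.571], TCP at [0.156, 0.501, 0.25] pointing down, gripper open.
Joint ranges: [-2.66, 2.66], [-1.03, 1.9], [-1.14, 1.46], [-1.82, 2.27], [-1.45, 1.34], [-3.14, 3.14]. Speed limits (rad/s): [2.22, 2.22, 2.79, 3.14, 3.14, 3.14].

## Interface

Orientations are given as a unit quaternion [x, y, z, w].
In Python, from bench import robot gives the robot as it stands.
- The arm moves only by the shell command python3 -m pendant 'ROWS' [OPENING] [FORCE]. ROWS is JSON, a list of rows, each a list of 2 entries, a list of its own where there are three numbers: the shift along the tool's x, y, z scaled (see below), then the turn about the tool's z scaled (see below). A call has 1 to 8 rows; each row is the pose to reach, as a shift and turn from the pose commanded when the call began, along the tool's axes at that moment; what a row does not reach only later rows make up. The controller multiplies each number of a shift by 0.08 m and each number of a turn by 45 degrees. A row lasts 1/10 s, in which the tool goes at most 50 mm and 8.59 degrees, less where a joint would pass 70% of its speed; a pose out of reach is approached as far as the arm can. A call with a number of a shift or a turn outside -1 to 1 is refused whole. A call with a gripper value outside its range is refused whole. OPENING is the opening, from 0 (shut) to 1 (fully open), set as the call begins (- or left out, the last holds). The fingers move at their own pace and stop on an object; FORCE is the grip in N (left out, the last holds). Time passes only in rows, so rows that repeat a pose let the fingers close. It gives the time, the measured TCP pose, the force, the opening and the grip force at its end, in the units of the state.
- robot.sense(): the state, without advancing time (a new reading comes with each control period).
- robot.snapshot(name): name is "side" or "top" or "wrist"; returns a dict with "pixels" (420x560x3 uint8, red, green, blue), "fx", "fy", "cx", "cy" (pixels), "T" (4x4, takes a point from camera to world coordinates); the wrist camera has in their place "mount" (4x4, takes a point from camera to tool coordinates, whose origin is the TCP and whose axes are the flange's). Camera axes: x right, y up, looking along -z (the intrinsics and any distortion apply to the point x, -y, -z); pixel columns grow to the right and rows downward; lengths in m; the calibration is good to about 2 mm. A picture is of the moment at which its call begins: read the wrist's pose just before it. There is no depth.
- robot.close_job(): hands the job in; it is judged then, once.
Trained networks look in a picture, given as the dict that the camera call returned (one of the last four; its "shot" number tells which), for a name from the list of things; names that differ only in an ending like _2 or _b are one class to them, and where a whole thing is asked for, a point or a joint stands for the part that bears it (a point fixed in the world has none). Each returns a list of dicts, best first, with "p" (0 to 1); they miss things now and then, are a little off and sometimes report something else, mostly with a low value. They report only what shows in the picture. A call takes as long as a camera call.
- robot.look_for(picture, label): "centre" ([column, row] in pixels, amid what is visible of it).
- robot.outline_of(picture, label): "mask" (420x560 bool, what is visible of it) and "centre" ([column, row] in pixels, amid what is visible of it).
The state is a dict: "clock": time; "joint_positions": joint angles; "dq": joint speeds; "tau": joint torques, N m; "tool_pos": TCP position; "orientation": TCP orientation; "force": force on the tool from outside, world axes, zero at the start; "ft_torque": the same for the moment, N m; "width": opening from 0.0 (shut) to 1.0 (fully open); "finger_force": force on a finger pad.
Only numpy, scipy, OpenCV 4.12 (cv2) and the standard library are available. Lean on these libraries where they do the work, as an engineer would, in place of code of your own. Each camera call takes 0.05 s, during which the arm holds its last target. There are 200 camera calls.

## Task

The five domed blue tiles on the key rack still stand proud of their seats: run your closed fingertips gently along the arched row, beginning at the tile by the brass end, so that each tile in turn is pressed fully home. Do it in one pass, not raising your hand from the row until the last tile is in, then take your hand away. Do not pick up, tip or shove the rack, and leave the dish, jar and key that stand on it alone.

Things in the scene. Friction and masses are not known exactly. Their poses are not given: they have to be found in the camera images.
- rack: Wooden key rack lying on its back on the bench, a loose board of 2.5 kg, 300 (its x) by 160 (its y) by 22 mm thick. Origin: centre of the underside; z up; its flat face is 22 mm above. A brass plate 22 mm wide covers the end at its -x; the other end is bare wood. Three brass key hooks stick out 23 mm beyond its -y edge. It lies at any yaw.
- tile1 (a joint): How far tile 1 (1 = nearest the brass end, 5 = nearest the bare end) has been pressed down into its push-fit seat, in m: about 0 to 0.001 at the start (standing proud), 0.004 fully home against a rigid stop. It needs about 2 N, and stays where it is left.
- tile2 (a joint): How far tile 2 (1 = nearest the brass end, 5 = nearest the bare end) has been pressed down into its push-fit seat, in m: about 0 to 0.001 at the start (standing proud), 0.004 fully home against a rigid stop. It needs about 2 N, and stays where it is left.
- tile3 (a joint): How far tile 3 (1 = nearest the brass end, 5 = nearest the bare end) has been pressed down into its push-fit seat, in m: about 0 to 0.001 at the start (standing proud), 0.004 fully home against a rigid stop. It needs about 2 N, and stays where it is left.
- tile4 (a joint): How far tile 4 (1 = nearest the brass end, 5 = nearest the bare end) has been pressed down into its push-fit seat, in m: about 0 to 0.001 at the start (standing proud), 0.004 fully home against a rigid stop. It needs about 2 N, and stays where it is left.
- tile5 (a joint): How far tile 5 (1 = nearest the brass end, 5 = nearest the bare end) has been pressed down into its push-fit seat, in m: about 0 to 0.001 at the start (standing proud), 0.004 fully home against a rigid stop. It needs about 2 N, and stays where it is left.
- tile1_crown (a point): Highest point of tile 1, a round blue glazed tile 44 mm across with a smooth dome 6 mm high on top, at x, y = -100, -35 mm in the rack's frame. It sinks with the tile: 32 mm above the rack's underside when fully proud, 28 mm when home (dome edge flush with the rack's face). Fingertips dragged along at that home height press each dome down as they ride onto it.
- tile2_crown (a point): Highest point of tile 2, a round blue glazed tile 44 mm across with a smooth dome 6 mm high on top, at x, y = -50, -1 mm in the rack's frame. It sinks with the tile: 32 mm above the rack's underside when fully proud, 28 mm when home (dome edge flush with the rack's face). Fingertips dragged along at that home height press each dome down as they ride onto it.
- tile3_crown (a point): Highest point of tile 3, a round blue glazed tile 44 mm across with a smooth dome 6 mm high on top, at x, y = 0, 10 mm in the rack's frame. It sinks with the tile: 32 mm above the rack's underside when fully proud, 28 mm when home (dome edge flush with the rack's face). Fingertips dragged along at that home height press each dome down as they ride onto it.
- tile4_crown (a point): Highest point of tile 4, a round blue glazed tile 44 mm across with a smooth dome 6 mm high on top, at x, y = 50, -1 mm in the rack's frame. It sinks with the tile: 32 mm above the rack's underside when fully proud, 28 mm when home (dome edge flush with the rack's face). Fingertips dragged along at that home height press each dome down as they ride onto it.
- tile5_crown (a point): Highest point of tile 5, a round blue glazed tile 44 mm across with a smooth dome 6 mm high on top, at x, y = 100, -35 mm in the rack's frame. It sinks with the tile: 32 mm above the rack's underside when fully proud, 28 mm when home (dome edge flush with the rack's face). Fingertips dragged along at that home height press each dome down as they ride onto it.
- dish: Little white pinch dish, 42 mm wide, 16 mm high, standing on the rack above the arch near its brass end; origin under its centre. To be left alone.
- jar: Little amber jar with a brass cap, 36 mm wide, 42 mm high, standing on the rack above the arch near its bare end; origin under its centre. To be left alone.
- key: Brass key with a red tag, 73 mm long, 20 mm wide, 6 mm thick, lying flat on the rack inside the arch, below the middle tile; origin under its round bow, blade to its +x, tag to its -x. To be left alone.

How it is judged:
By the outcome, as a careful person would: the job done as asked, in the order asked, and still so for the second after the job is handed in, with the robot touching nothing.
It also fails if it takes over 48 s, if anything falls off the work surface, if the arm or the gripper's body presses on something with over 40 N, if the wrist force passes 120 N, or if a joint passes its speed limit or range.

## Working session

There is one attempt and no reset: what is moved stays moved. The work goes in short steps, Python scripts to look and compute and a shell command to move; the robot and the scene stay as the last step left them, time stands still between calls to the robot, and variables do not carry over. Pictures are saved under pics/ and viewed, at most 10 in all, crops included, and the job is handed in when it is done.

```bash
ls; mkdir -p pics; python3 - <<'E'
from bench import robot
import cv2,numpy as np
s=robot.sense();print({k:np.round(v,3).tolist() for k,v in s.items()})
for n in("top","side"):
    p=robot.snapshot(n);cv2.imwrite(f"pics/{n}0.png",p["pixels"][:,:,::-1])
    print(n,{k:np.round(v,4).tolist() for k,v in p.items() if k!="pixels"})
    for l in ["rack","tile1_crown","tile3_crown","dish","jar","key"]:
        print(l,[(np.round(d["centre"]).tolist(),round(d["p"],2)) for d in robot.look_for(p,l)][:6])
E
```

```text
pics
{'clock': 0.0, 'joint_positions': [1.269, 0.239, -0.014, 1.319, 0.0, 1.571], 'dq': [-0.0, 0.001, -0.001, -0.002, -0.001, -0.003], 'tau': [-0.001, -53.878, 34.645, 0.018, 0.0, -0.0], 'tool_pos': [0.156, 0.501, 0.249], 'orientation': [0.15, 0.989, -0.001, -0.0], 'force': [0.686, 0.095, -0.71], 'ft_torque': [0.032, 0.01, 0.038], 'finger_force': 0.0, 'width': 0.998}
top {'fx': 421.9312, 'fy': 421.9312, 'cx': 275.8625, 'cy': 206.6156, 'T': [[-0.1107, 0.9708, -0.2129, 0.4406], [-0.9939, -0.1088, 0.0203, 0.0436], [-0.0035, 0.2138, 0.9769, 0.7085], [0.0, 0.0, 0.0, 1.0]], 'shot': 1}
rack [([247.0, 234.0], 0.71), ([213.0, 178.0], 0.63)]
tile1_crown [([212.0, 176.0], 0.91)]
tile3_crown [([252.0, 224.0], 0.6), ([238.0, 199.0], 0.42)]
dish [([263.0, 163.0], 0.64), ([257.0, 256.0], 0.32)]
jar [([302.0, 273.0], 0.96)]
key [([214.0, 228.0], 0.6), ([238.0, 201.0], 0.19)]
side {'fx': 389.9108, 'fy': 389.9108, 'cx': 273.7416, 'cy': 208.4114, 'T': [[0.9668, 0.1993, -0.1597, 0.4748], [-0.2549, 0.7137, -0.6525, -0.3765], [-0.016, 0.6715, 0.7408, 0.5386], [0.0, 0.0, 0.0, 1.0]], 'shot': 2}
rack [([259.0, 218.0], 0.97)]
tile1_crown [([304.0, 183.0], 0.7)]
tile3_crown [([263.0, 212.0], 0.89)]
dish [([322.0, 208.0], 0.58)]
jar [([219.0, 248.0], 0.77)]
key [([254.0, 189.0], 0.74)]
```

View pics/top0.png

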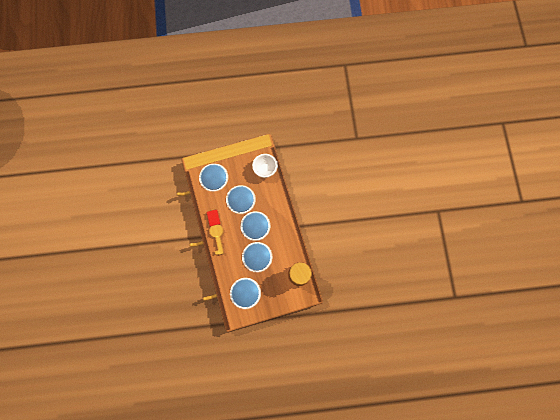

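View pics/side0.png

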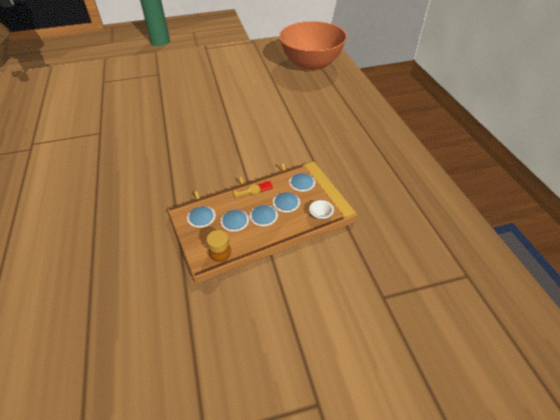

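The top view shows the brass end at the top (about 228,152). The tiles run (213,177), (240,199), (255,225), (257,256), (245,293), with the key and hooks on the left and the dish and jar on the right. The side view agrees. Next I'll fit the rack pose from both views.

```bash
cat > h.py <<'E'
import numpy as np,cv2
from scipy.optimize import least_squares
from bench import robot
TX=np.array([[-100,-35],[-50,-1],[0,10],[50,-1],[100,-35]])/1e3
def proj(p,P):
    T=p["T"];q=(P-T[:3,3])@T[:3,:3]
    return np.c_[p["cx"]+p["fx"]*q[:,0]/-q[:,2],p["cy"]-p["fy"]*q[:,1]/-q[:,2]]
def w(v,L,z):
    c,s=np.cos(v[2]),np.sin(v[2]);return np.c_[L@np.array([[c,s],[-s,c]])+v[:2],np.full(len(L),z)]
def blobs(p,roi):
    h=cv2.cvtColor(p["pixels"],cv2.COLOR_RGB2HSV);m=cv2.inRange(h,(95,70,50),(118,255,255))
    x0,y0,x1,y1=roi;k=np.zeros_like(m);k[y0:y1,x0:x1]=m[y0:y1,x0:x1]
    n,_,st,c=cv2.connectedComponentsWithStats(k);return c[[i for i in range(1,n) if st[i,4]>60]]
def fit(obs,z=.0285):
    f=lambda v:np.concatenate([(proj(p,w(v,TX,z))-b).ravel() for p,b in obs])
    return least_squares(f,[.42,.06,-2.9])
E
python3 - <<'E'
from h import *
t=robot.snapshot("top");s=robot.snapshot("side")
bt=blobs(t,(180,130,330,330));bs=blobs(s,(160,160,360,280));print(bt.round(),bs.round())
bt=bt[np.argsort(bt[:,1])];bs=bs[np.argsort(-bs[:,0])]
for o in ([(t,bt)],[(s,bs)],[(t,bt),(s,bs)]):
    r=fit(o);print(r.x,np.abs(r.fun).max())
print(w(r.x,TX,.028).round(4))
q=robot.sense();from scipy.spatial.transform import Rotation as R
Rm=R.from_quat(q["orientation"]).as_matrix();print(Rm.round(3))
print("tool rel",((w(r.x,TX,.047)-q["tool_pos"])@Rm/.08).round(4))
print("hooks/obj px->rack frame later")
for l,z in(("dish",.03),("jar",.064),("key",.025)):
    d=robot.look_for(t,l)[0]["centre"];ray=t["T"][:3,:3]@[(d[0]-t["cx"])/t["fx"],-(d[1]-t["cy"])/t["fy"],-1]
    P=t["T"][:3,3]+ray*(z-t["T"][2,3])/ray[2];c,sn=np.cos(r.x[2]),np.sin(r.x[2]);e=P[:2]-r.x[:2];print(l,c*e[0]+sn*e[1],-sn*e[0]+c*e[1])
E
```

```text
[[213. 177.]
 [240. 199.]
 [255. 225.]
 [257. 257.]
 [245. 293.]] [[302. 181.]
 [286. 201.]
 [201. 216.]
 [263. 214.]
 [234. 219.]]
[ 0.55971351  0.07692309 -2.96629408] 0.3018277951853179
[ 0.56183129  0.07429102 -2.96265142] 0.26051145355836525
[ 0.56072887  0.07604562 -2.96547793] 0.9866447417623192
[[0.653  0.128  0.028 ]
 [0.6098 0.0858 0.028 ]
 [0.5625 0.0662 0.028 ]
 [0.5113 0.0683 0.028 ]
 [0.4561 0.093  0.028 ]]
[[-0.955  0.297 -0.   ]
 [ 0.297  0.955 -0.   ]
 [ 0.    -0.    -1.   ]]
tool rel [[-7.3184 -2.6076  2.5375]
 [-6.9589 -3.2724  2.5376]
 [-6.4672 -3.682   2.5376]
 [-5.849  -3.8473  2.5376]
 [-5.0986 -3.7574  2.5376]]
hooks/obj px->rack frame later
dish -0.09703752831444139 0.04821557996239495
jar 0.09769963163184348 0.053175429371748587
key -0.015797902924936436 -0.054238371521966436
```

```bash

python3 -m pendant '[[[0,0,0],-0.15],[[0,0,0],-0.3],[[0,0,0],-0.45],[[0,0,0],-0.61],[[0,0,0],-0.61]]' 0 20
python3 -m pendant '[[[-0.2,-0.22,0],0],[[-0.45,-0.48,0],0],[[-0.7,-0.75,0],0],[[-0.88,-0.94,0],0]]'
python3 -m pendant '[[[-0.2,-0.22,0],0],[[-0.45,-0.48,0],0],[[-0.7,-0.75,0],0],[[-0.88,-0.94,0],0],[[-0.88,-0.94,0],0],[[-0.88,-0.94,0],0]]'
python3 -c "
from h import *
q=robot.sense();print(q['joint_positions'],q['width'],q['orientation'])"
```

```text
clock: 1.45
tool_pos: [0.156, 0.5012, 0.25]
orientation: [-0.089, 0.996, -0.0, -0.0]
force: [-0.3, -0.7, -0.5]
width: 0.143
finger_force: 0.0
clock: 1.85
tool_pos: [0.2396, 0.4387, 0.25]
orientation: [-0.086, 0.996, -0.0, 0.0]
force: [-0.2, 0.5, 0.1]
width: 0.002
finger_force: 0.0
clock: 2.45
tool_pos: [0.3212, 0.3779, 0.25]
orientation: [-0.087, 0.996, 0.0, -0.0]
force: [-0.4, -0.6, -0.4]
width: 0.003
finger_force: 0.0
[ 8.66193535e-01  1.88599607e-01 -7.85412939e-02  1.30377602e+00
  2.74054106e-04  6.92557117e-01] 0.0025436427631180415 [-8.67091773e-02  9.96233655e-01  5.50953328e-05 -1.39200254e-04]
```

```bash

python3 -m pendant '[[[-0.2,-0.22,0],0],[[-0.45,-0.48,0],0],[[-0.7,-0.75,0],0],[[-0.88,-0.94,0],0]]' >/dev/null
python3 -m pendant '[[[-0.2,-0.22,0],0],[[-0.45,-0.48,0],0],[[-0.7,-0.75,0],0],[[-0.88,-0.94,0],0]]' >/dev/null
python3 -m pendant '[[[-0.2,-0.22,0],0],[[-0.45,-0.48,0],0],[[-0.7,-0.75,0],0],[[-0.88,-0.94,0],0],[[-0.88,-0.94,0],0]]'
python3 -m pendant '[[[-0.2,-0.22,0],0],[[-0.45,-0.48,0],0],[[-0.7,-0.75,0.2],0],[[-0.88,-0.94,0.5],0],[[-0.88,-0.94,0.8],0],[[-0.88,-0.94,1],0],[[-0.88,-0.94,1],0],[[-0.88,-0.94,1],0]]'
cat > rel.py <<'E'
from h import *
from scipy.spatial.transform import Rotation as R
q=robot.sense();Rm=R.from_quat(q["orientation"]).as_matrix();v=[0.56072887,0.07604562,-2.96547793]
print(q["clock"],q["tool_pos"],q["force"].round(1) if hasattr(q["force"],"round") else q["force"],"j6",q["joint_positions"][5]);print(((w(v,TX,.047)-q["tool_pos"])@Rm/.08).round(4))
E
python3 rel.py
python3 - <<'E'
from h import *
p=robot.snapshot("side");cv2.imwrite("pics/side1.png",cv2.resize(p["pixels"][100:300,120:400,::-1],None,fx=2.5,fy=2.5))
p=robot.snapshot("wrist");cv2.imwrite("pics/wrist1.png",p["pixels"][:,:,::-1])
E
```

```text
clock: 3.75
tool_pos: [0.5701, 0.193, 0.2494]
orientation: [-0.087, 0.996, -0.0, -0.0]
force: [-0.1, -0.6, -0.0]
width: 0.0
finger_force: 0.0
clock: 4.55
tool_pos: [0.6509, 0.1328, 0.1704]
orientation: [-0.089, 0.996, 0.0, -0.0]
force: [0.3, 0.2, 0.1]
width: -0.001
finger_force: 0.0
4.55 [0.65088003 0.13280673 0.17040332] [0.3 0.2 0.1] j6 0.023364178682478535
[[-0.0167 -0.0638  1.5425]
 [ 0.609  -0.4877  1.5427]
 [ 1.2343 -0.6241  1.543 ]
 [ 1.859  -0.4855  1.5432]
 [ 2.4833 -0.0594  1.5435]]
```

View pics/side1.png

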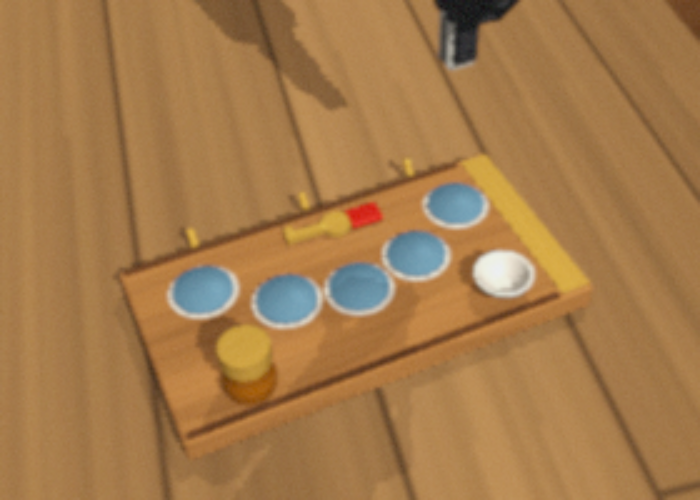

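View pics/wrist1.png

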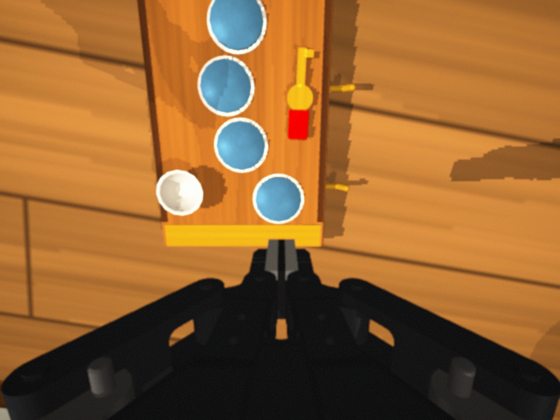

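The wrist view shows tile 1 at (278,198), straight ahead of the fingertips at column 281, and the rack square to the tool. That agrees with the fit. Descending.

```bash

python3 -m pendant '[[[-0.01,-0.06,0.25],0],[[-0.01,-0.06,0.5],0],[[-0.01,-0.06,0.75],0],[[-0.01,-0.06,1],0]]' >/dev/null
python3 -m pendant '[[[0,0,0.2],0],[[0,0,0.35],0],[[0,0,0.42],0],[[0,0,0.42],0],[[0,0,0.42],0]]'
python3 rel.py
```

```text
clock: 5.55
tool_pos: [0.6535, 0.1272, 0.0573]
orientation: [-0.089, 0.996, 0.0, 0.001]
force: [-0.0, 0.8, -0.3]
width: -0.0
finger_force: 0.0
5.55 [0.65353176 0.12719661 0.05730857] [-0.   0.8 -0.3] j6 0.01490878932379644
[[ 0.0043  0.0113  0.1289]
 [ 0.6298 -0.413   0.1281]
 [ 1.255  -0.5497  0.1274]
 [ 1.8798 -0.4114  0.1266]
 [ 2.5043  0.0144  0.1258]]
```

```bash

python3 -m pendant '[[[0,0.01,0.04],0],[[0,0.01,0.07],0],[[0,0.01,0.09],0],[[0,0.01,0.1],0]]'
python3 -m pendant '[[[0,0,0.01],0],[[0,0,0.02],0],[[0,0,0.025],0],[[0,0,0.025],0]]'
```

```text
clock: 5.95
tool_pos: [0.653, 0.1278, 0.0485]
orientation: [-0.089, 0.996, 0.0, 0.0]
force: [0.5, -0.7, 1.9]
width: -0.0
finger_force: 0.8
clock: 6.35
tool_pos: [0.653, 0.1278, 0.0466]
orientation: [-0.089, 0.996, 0.0, 0.0]
force: [-0.5, 0.7, 2.5]
width: -0.002
finger_force: 1.2
```

```bash

python3 -m pendant '[[[0,0,0.005],0],[[0,0,0.005],0]]'
python3 -m pendant '[[[0,0,0.005],0],[[0,0,0.005],0]]'
python3 -m pendant '[[[0,0,0.005],0],[[0,0,0.005],0]]'
```

```text
clock: 6.55
tool_pos: [0.653, 0.1279, 0.0464]
orientation: [-0.089, 0.996, 0.0, 0.0]
force: [-1.6, -0.4, 4.8]
width: 0.0
finger_force: 2.6
clock: 6.75
tool_pos: [0.653, 0.1279, 0.0464]
orientation: [-0.089, 0.996, 0.0, 0.0]
force: [-2.2, 0.3, 8.2]
width: 0.001
finger_force: 4.0
clock: 6.95
tool_pos: [0.6531, 0.1279, 0.0463]
orientation: [-0.089, 0.996, 0.0, 0.0]
force: [-3.3, 0.2, 10.8]
width: -0.002
finger_force: 5.3
```

Tile 1 is home: a rigid stop at TCP z 0.0464, with force rising to 11 N. Now I'll drag to tile 2 at slightly less depth.

```bash

python3 -m pendant '[[[0.04,-0.027,-0.003],0],[[0.08,-0.054,-0.003],0],[[0.12,-0.08,-0.003],0],[[0.16,-0.11,-0.003],0],[[0.2,-0.135,-0.003],0],[[0.24,-0.16,-0.003],0],[[0.28,-0.19,-0.003],0],[[0.315,-0.213,-0.003],0]]'
python3 -m pendant '[[[0.04,-0.027,0],0],[[0.08,-0.054,0],0],[[0.12,-0.08,0],0],[[0.16,-0.11,0],0],[[0.2,-0.135,0],0],[[0.24,-0.16,0],0],[[0.28,-0.19,0],0],[[0.31,-0.212,0],0]]'
python3 -m pendant '[[[0,0,0],0],[[0,0,0],0]]'; python3 rel.py
python3 - <<'E'
from h import *
t=robot.snapshot("top");cv2.imwrite("pics/top2.png",cv2.resize(t["pixels"][110:350,140:360,::-1],None,fx=2.5,fy=2.5))
E
```

```text
clock: 7.75
tool_pos: [0.631, 0.1064, 0.0454]
orientation: [-0.088, 0.996, 0.0, 0.0]
force: [1.8, 2.5, 2.4]
width: -0.005
finger_force: 1.1
clock: 8.55
tool_pos: [0.6105, 0.0857, 0.0464]
orientation: [-0.089, 0.996, 0.0, 0.001]
force: [2.9, 3.4, 6.3]
width: 0.001
finger_force: 3.3
clock: 8.75
tool_pos: [0.6103, 0.0854, 0.0464]
orientation: [-0.088, 0.996, 0.0, 0.001]
force: [1.7, 2.9, 8.6]
width: -0.001
finger_force: 3.9
8.75 [0.61031738 0.08544701 0.04640951] [1.7 2.9 8.6] j6 -0.03809240965237695
[[-0.6196  0.4297 -0.0062]
 [ 0.0058  0.0054 -0.0074]
 [ 0.631  -0.1314 -0.0086]
 [ 1.2558  0.0068 -0.0099]
 [ 1.8804  0.4324 -0.0112]]
```

View pics/top2.png

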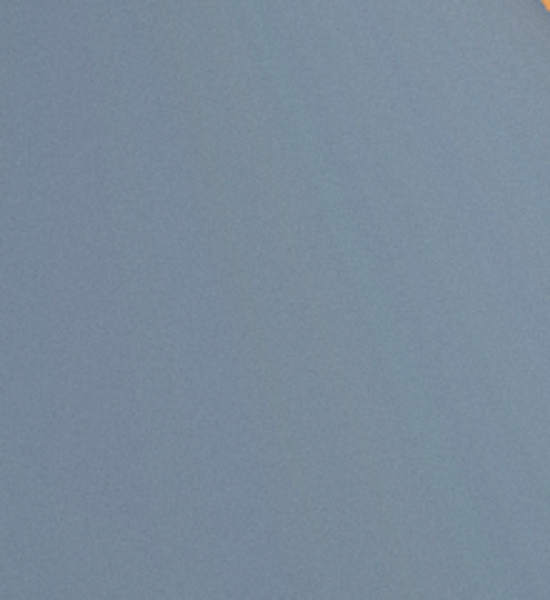

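The top view is blocked by the arm. Tile 2 is at the same rigid stop height (0.0464), so I'll continue to tiles 3 and 4.

```bash

python3 -m pendant '[[[0.04,-0.01,0],0],[[0.08,-0.02,0],0],[[0.12,-0.03,0],0],[[0.16,-0.035,0],0],[[0.2,-0.045,0],0],[[0.24,-0.05,0],0],[[0.28,-0.06,0],0],[[0.315,-0.066,0],0]]'
python3 -m pendant '[[[0.04,-0.01,0],0],[[0.08,-0.02,0],0],[[0.12,-0.03,0],0],[[0.16,-0.035,0],0],[[0.2,-0.045,0],0],[[0.24,-0.05,0],0],[[0.28,-0.06,0],0],[[0.315,-0.067,0],0]]' >/dev/null
python3 -m pendant '[[[0,0,0],0],[[0,0,0],0]]'; python3 rel.py
python3 -m pendant '[[[0.04,0.01,0],0],[[0.08,0.02,0],0],[[0.12,0.03,0],0],[[0.16,0.035,0],0],[[0.2,0.045,0],0],[[0.24,0.05,0],0],[[0.28,0.06,0],0],[[0.315,0.069,0],0]]'
python3 -m pendant '[[[0.04,0.01,0],0],[[0.08,0.02,0],0],[[0.12,0.03,0],0],[[0.16,0.035,0],0],[[0.2,0.045,0],0],[[0.24,0.05,0],0],[[0.28,0.06,0],0],[[0.31,0.069,0],0]]' >/dev/null
python3 -m pendant '[[[0,0,0],0],[[0,0,0],0]]'; python3 rel.py
python3 - <<'E'
from h import *
t=robot.snapshot("side");cv2.imwrite("pics/side2.png",cv2.resize(t["pixels"][100:300,120:400,::-1],None,fx=2.5,fy=2.5))
E
```

```text
clock: 9.6
tool_pos: [0.5856, 0.0757, 0.0453]
orientation: [-0.089, 0.996, -0.0, 0.0]
force: [2.3, 0.9, 1.0]
width: -0.002
finger_force: 1.1
clock: 10.6
tool_pos: [0.5627, 0.0662, 0.0463]
orientation: [-0.089, 0.996, -0.0, 0.001]
force: [2.3, -0.1, 8.5]
width: -0.003
finger_force: 4.3
10.6 [0.5626504  0.06618182 0.04634786] [ 2.3 -0.1  8.5] j6 -0.06012709169317251
[[-1.2486e+00  5.6170e-01 -5.6000e-03]
 [-6.2310e-01  1.3740e-01 -6.9000e-03]
 [ 2.0000e-03  6.0000e-04 -8.2000e-03]
 [ 6.2690e-01  1.3880e-01 -9.5000e-03]
 [ 1.2514e+00  5.6450e-01 -1.0900e-02]]
clock: 11.4
tool_pos: [0.5359, 0.0671, 0.0454]
orientation: [-0.089, 0.996, -0.0, 0.0]
force: [3.0, -0.6, 1.2]
width: -0.0
finger_force: 1.1
clock: 12.4
tool_pos: [0.5116, 0.0683, 0.0463]
orientation: [-0.089, 0.996, -0.0, 0.001]
force: [2.5, 0.3, 8.4]
width: 0.002
finger_force: 4.4
12.4 [0.51162936 0.0682977  0.04631689] [2.5 0.3 8.4] j6 -0.04448849323142317
[[-1.8717e+00  4.2310e-01 -4.3000e-03]
 [-1.2462e+00 -1.2000e-03 -5.7000e-03]
 [-6.2110e-01 -1.3790e-01 -7.1000e-03]
 [ 3.8000e-03  3.0000e-04 -8.5000e-03]
 [ 6.2830e-01  4.2610e-01 -1.0100e-02]]
```

View pics/side2.png

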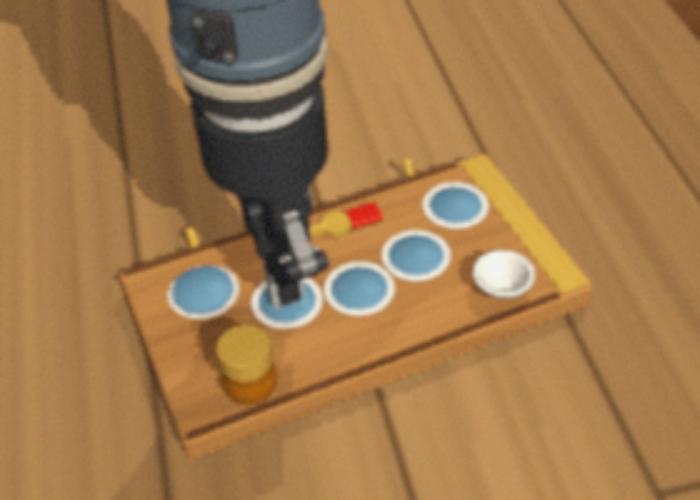

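The fingertips are on tile 4 at (288,300) in the crop, and the rack edges are where they were before. On to tile 5.

```bash

python3 -m pendant '[[[0.04,0.027,0],0],[[0.08,0.054,0],0],[[0.12,0.08,0],0],[[0.16,0.11,0],0],[[0.2,0.135,0],0],[[0.24,0.16,0],0],[[0.28,0.19,0],0],[[0.315,0.213,0],0]]'
python3 -m pendant '[[[0.04,0.027,0],0],[[0.08,0.054,0],0],[[0.12,0.08,0],0],[[0.16,0.11,0],0],[[0.2,0.135,0],0],[[0.24,0.16,0],0],[[0.28,0.19,0],0],[[0.315,0.213,0],0]]' >/dev/null
python3 -m pendant '[[[0,0,0],0],[[0,0,0],0],[[0,0,0],0]]'; python3 rel.py
```

```text
clock: 13.25
tool_pos: [0.4821, 0.0806, 0.0451]
orientation: [-0.089, 0.996, -0.0, -0.001]
force: [1.1, -1.0, 0.7]
width: 0.001
finger_force: 0.6
clock: 14.35
tool_pos: [0.4561, 0.0932, 0.0463]
orientation: [-0.089, 0.996, 0.0, 0.001]
force: [3.0, -1.6, 9.8]
width: 0.0
finger_force: 4.6
14.35 [0.45612571 0.09315394 0.04630101] [ 3.  -1.6  9.8] j6 0.024208893077818976
[[-2.4999e+00 -5.1000e-03 -2.5000e-03]
 [-1.8743e+00 -4.2940e-01 -4.0000e-03]
 [-1.2492e+00 -5.6610e-01 -5.6000e-03]
 [-6.2440e-01 -4.2790e-01 -7.2000e-03]
 [ 1.0000e-04 -2.1000e-03 -8.7000e-03]]
```

```bash

python3 -m pendant '[[[0,0,-0.05],0],[[0,0,-0.2],0],[[0,0,-0.4],0],[[0,0,-0.6],0],[[0,0,-0.8],0],[[0,0,-1],0]]' >/dev/null
python3 -m pendant '[[[0,0,-0.3],0],[[0,0,-0.6],0],[[0,0,-1],0]]' >/dev/null
python3 -m pendant '[[[0.3,0.3,0],0],[[0.6,0.6,0],0],[[1,1,0],0]]' >/dev/null
python3 -m pendant '[[[0,0.3,0],0],[[0,0.6,0],0],[[0,1,0],0]]' >/dev/null
python3 -m pendant '[[[0,0.3,0],0],[[0,0.6,0],0],[[0,1,0],0],[[0,1,0],0],[[0,1,0],0],[[0,1,0],0]]'
python3 - <<'E'
from h import *
t=robot.snapshot("side");cv2.imwrite("pics/side3.png",cv2.resize(t["pixels"][100:300,120:400,::-1],None,fx=2.5,fy=2.5))
bs=blobs(t,(160,160,360,280));bs=bs[np.argsort(-bs[:,0])];print(bs.round(1));print(fit([(t,bs)],.0265).x if len(bs)==5 else '')
E
```

```text
clock: 16.45
tool_pos: [0.3335, 0.3142, 0.2051]
orientation: [-0.089, 0.996, -0.0, -0.001]
force: [-0.1, 0.6, -0.1]
width: 0.0
finger_force: 0.0
[[301.9 181.5]
 [286.1 201.5]
 [263.3 214.9]
 [234.4 219.9]
 [200.9 216.1]]
[ 0.56205072  0.07465175 -2.96324764]
```

View pics/side3.png

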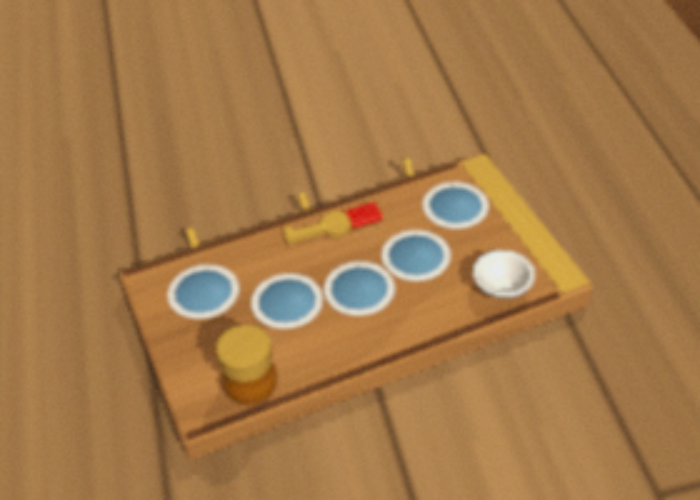

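The rack, dish (503,273), jar (248,360) and key haven't moved, and all five tiles are seated with clear white rims. Handing in.

```bash
python3 -c "
from bench import robot
print(robot.close_job())"
```

```text
the job is handed in; nothing more can be done
None
```

I pressed all five tiles home in one unbroken pass from the brass end, each to the same rigid stop at about 10 N; the rack, dish, jar and key look unmoved in the last picture, and the job was handed in about 16.5 s in.

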